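Ready a radio board for inspection

ROBOT

A 6-joint arm with a two-finger parallel gripper is mounted at the origin on the work surface. World frame = base frame: x ahead of the robot, y to its left, z up, the work surface at z = 0. Lengths are in m, angles in rad, forces in N, time in s.
With the tool pointing down it reaches from about 0.375 to 0.9 m from the base axis. Payload 3.1 kg.
Tool frame: the origin (TCP) lies at the very end of the fingers, on their centre line; the grasp point (between the pads) lies 19 mm behind it; z points along the fingers, y is the line along which they close (so a half turn about z gives the same grasp; the last joint's range is limited). The gripper opens to 85 mm and grips with 20 to 120 N. Pads are 22 mm wide; open, the fingers measure 114 mm over their backs; the gripper's body (76 mm by 85 mm) begins 54 mm behind the grasp point. The pads swing forward as they close: fully open they stand 13 mm farther back than shut.
Start: joints at [-1.498, 0.527, 1.433, -0, 1.181, -0.178], TCP at [0.155, -0.605, 0.231] pointing down, gripper open.
Joint ranges: [-3.08, 3.08], [-0.75, 2.2], [0.22, 2.44], [-1.43, 4.57], [0, 2.65], [-2.85, 2.85]. Speed limits (rad/s): [2.79, 2.79, 3.14, 3.14, 3.14, 3.14].

INTERFACE

Orientations are given as a unit quaternion [x, y, z, w].
In Python, from station import telemetry, snapshot, ticket gives the robot as it stands.
- The arm moves only by the tool move_arm, never from a script. Its argument "commands" is text: rows parted by semicolons, each of 7 numbers parted by spaces: the shift along the tool's x, y, z in mm, then the turn, a rotation vector about the tool's x, y, z in degrees, then the opening, from -1 (shut) to 1 (fully open). A call has exactly 5 rows; each row is the pose to reach, as a shift and turn from the pose commanded when the call began, along the tool's axes at that moment; what a row does not reach only later rows make up. A row lasts 1/8 s, in which the tool goes at most 62.5 mm and 10.7 degrees, less where a joint would pass 70% of its speed; a pose out of reach is approached as far as the arm can. A call with a gripper value outside its range is refused whole. The fingers move at their own pace and stop on an object; "grip_force" is the grip in N (left out, the last holds). Time passes only in rows, so rows that repeat a pose let the fingers close, or fill a call up. It gives the time, the measured TCP pose, the force, the opening and the grip force at its end, in the units of the state.
- telemetry.sense(): the state, without advancing time (a new reading comes with each control period).
- snapshot(name): name is "scene" or "side" or "wrist"; returns a dict with "image" (420x560x3 uint8, red, green, blue), "fx", "fy", "cx", "cy" (pixels), "k1" (the pictures are not rectified: a ray, as slopes to the right and down, at radius r is drawn at 1 + k1 r^2 times it, then the intrinsics apply), "pose" (4x4, takes a point from camera to world coordinates). Camera axes: x right, y down, z forward; pixel columns grow to the right and rows downward; lengths in m; the calibration is good to about 2 mm. A picture is of the moment at which its call begins. There is no depth.
- ticket.sign_off(): hands the job in; it is judged then, once.
The state is a dict: "t": time; "q": joint angles; "qd": joint speeds; "tau": joint torques, N m; "tcp_pos": TCP position; "tool_rot": TCP orientation; "force": force on the tool from outside, world axes, zero at the start; "ft_torque": the same for the moment, N m; "finger_gap": opening from 0.0 (shut) to 1.0 (fully open); "gripper_force": force on a finger pad.
Only numpy, scipy, OpenCV 4.12 (cv2) and the standard library are available. Lean on these libraries where they do the work, as an engineer would, in place of code of your own. Each camera call takes 0.05 s, during which the arm holds its last target. There are 200 camera calls.

TASK

Set the green radio board flat on the stage under the inspection camera, centred between the stops and square to them, and let go of it. Then push the stub antenna fully home on the receiver box's spigot and release it. Put both down rather than dropping them, do not bump the camera, and leave the spool, screwdriver, tin and power adapter where they are.

Things in the scene. Friction and masses are not known exactly. Their poses are not given: they have to be found in the camera images.
- stand: fixed inspection stand. Grey base 18 mm thick, x -75 to +170, y -100 to +100 mm in its frame; on it an aluminium stage plate 110 x 150 mm, top 30 mm above the desk, with 10 mm tall dark stops: inner faces at y = -60 and +60 (50 mm long) and at the back x = +40; -x side open, facing the robot's left. Column 26 mm thick at x = +140. Origin at desk level under the stage centre; +x to the column
- stage_centre (a point): centre of the stage plate's top surface, 30 mm above the desk, marked by an engraved cross; axes as the stand's. The centre of the board's underside belongs here
- camera: camera fixed over the stage: black box, in the stand's frame x -20 to +75, 85 mm wide, 205 to 270 mm above the desk; lens 15 mm below it, arm back to the column. No room there for an upright gripper: come from the open side (-x of the stand), tool leaning back that way 35 to 45 degrees from vertical. Origin above the stage centre, 205 mm above the desk
- board: loose radio board, about 150 g: green, 70 x 110 x 4 mm (x, y, z), with a finned aluminium heatsink on its middle, 50 mm long in x, 26 mm wide in y, top 38 mm above the board's underside; black pin strips 7 mm tall along the short edges at y = +-50 mm. Grip the heatsink across its 26 mm. Origin at the centre of its underside
- antenna: stub antenna, loose, about 50 g, standing upright on its open end: black sleeve 28 mm outside diameter (straight to 60 mm height, then tapering to 20 mm at the top, 84 mm), with a bore 19 mm in diameter and 48 mm deep from below. Origin at the centre of its lower, open end, z up along its axis
- receiver: receiver box, fixed: grey box 90 x 110 x 30 mm (x, y, z) with an upright brass spigot on the middle of its top. Origin under its centre at desk level
- spigot_foot (a point): foot of the spigot, on the axis at the box's top surface, 30 mm above the desk. The spigot is 16 mm in diameter and 35 mm tall, its last 5 mm tapering to 10 mm. The antenna is home when its lower end is at this point
- spool: solder spool standing upright: steel, flanges 56 mm diameter, 50 mm tall, waist 32 mm; origin under its centre
- screwdriver: screwdriver lying flat, 150 mm long along its x axis; origin on the desk under its middle
- tin: flat round aluminium tin, 52 mm diameter, 24 mm tall; origin under its centre
- adapter: black power adapter block, 70 x 50 x 32 mm (x, y, z); origin under its centre

How it is judged:
By the outcome, as a careful person would: the job done as asked, in the order asked, and still so for the second after the job is handed in, with the robot touching nothing.
It also fails if it takes over 66 s, if anything falls off the work surface, if the arm or the gripper's body presses on something with over 40 N, if the wrist force passes 120 N, or if a joint passes its speed limit or range.

## Working session

There is one attempt and no reset: what is moved stays moved. The work goes in short steps, Python scripts to look and compute and a tool call to move; the robot and the scene stay as the last step left them, time stands still between calls to the robot, and variables do not carry over. Pictures are saved under pics/ and viewed, at most 10 in all, crops included, and the job is handed in when it is done.

Besides the shell and the picture viewer there is one more tool, called after "Request:" by a JSON object that holds its "method" and its "body", one argument or row to a line. move_arm: Moves the arm, as the interface text tells. Its arguments: {"type":"object","properties":{"commands":{"type":"string"},"grip_force":{"type":"number"}},"required":["commands"]}

```bash
ls; mkdir -p pics
python3 - <<'E'
from station import telemetry, snapshot
import cv2, pickle
d={}
for n in ("scene","side","wrist"):
    s=snapshot(n); d[n]=s; cv2.imwrite(f"pics/{n}0.png",s["image"][:,:,::-1])
    print(n,s["fx"],s["cx"],s["cy"],s["k1"],s["pose"].round(3).tolist())
pickle.dump(d,open("s0.pkl","wb"))
s=telemetry.sense();print(s)
E
```

```text
pics
scene 411.10279417486083 279.9373139975179 215.0968008980545 -0.045083172757825626 [[-0.591, 0.512, -0.623, 1.112], [0.807, 0.376, -0.456, 0.505], [0.001, -0.772, -0.636, 0.755], [0.0, 0.0, 0.0, 1.0]]
side 411.27090685788914 279.75096858320734 216.50375042261135 0.03510764011921248 [[-0.954, -0.211, 0.214, 0.303], [-0.301, 0.676, -0.673, 0.69], [-0.003, -0.706, -0.708, 0.788], [0.0, 0.0, 0.0, 1.0]]
wrist 305.9568003565847 280.8881580493075 211.471657759609 -0.02276566914099497 [[0.248, -0.926, -0.285, 0.227], [-0.969, -0.238, -0.071, -0.586], [-0.002, 0.294, -0.956, 0.374], [0.0, 0.0, 0.0, 1.0]]
{'t': 0.15, 'q': array([-1.49849246e+00,  5.28270869e-01,  1.43362195e+00, -3.81188391e-05,
        1.18139575e+00, -1.78495677e-01]), 'qd': array([-0.00131145, -0.0008987 , -0.00230957,  0.0005938 ,  0.00062859,
        0.00090166]), 'tau': array([ 6.52175968e-04, -4.42744267e+01, -1.78275794e+01, -2.76338633e-04,
        5.58045635e-03,  8.46189039e-06]), 'tcp_pos': array([ 0.15509164, -0.60487739,  0.23054277]), 'tool_rot': array([ 9.92146483e-01,  1.25078525e-01,  2.74002706e-05, -8.47696823e-04]), 'force': array([ 0.13844516, -0.12031718,  0.35864817]), 'ft_torque': array([ 0.00695123, -0.03217053, -0.03761581]), 'gripper_force': 0.0, 'finger_gap': 1.0043998579234685}
```

View pics/scene0.png

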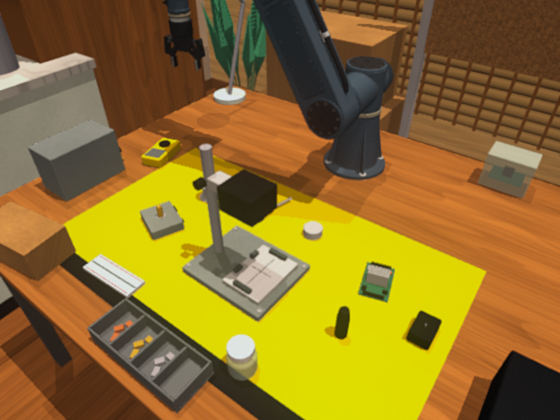

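View pics/side0.png

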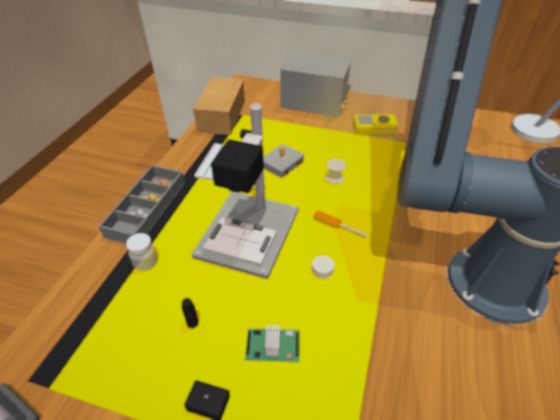

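The scene view has the board at about (378,280), the antenna at (343,322), the stage at (258,270), the camera at (247,197) and the receiver at (162,218). In the side view they are at (273,345), (190,313), (245,235), (238,165) and (283,160). Next I'll enlarge crops of these.

```bash
cat > h.py <<'E'
import numpy as np, cv2, pickle
from scipy.spatial.transform import Rotation as R
def tile(im,x0,y0,w,h,s):
    t=cv2.resize(im[y0:y0+h,x0:x0+w],None,fx=s,fy=s,interpolation=cv2.INTER_CUBIC).copy()
    for x in range(-(-x0//10)*10,x0+w,10):
        cv2.line(t,((x-x0)*s+s//2,0),((x-x0)*s+s//2,5 if x%50 else 14),(255,0,255),1)
        if x%20==0: cv2.putText(t,str(x),((x-x0)*s+2,22),0,.33,(255,0,255),1)
    for y in range(-(-y0//10)*10,y0+h,10):
        cv2.line(t,(0,(y-y0)*s+s//2),(5 if y%50 else 14,(y-y0)*s+s//2),(255,0,255),1)
        if y%20==0: cv2.putText(t,str(y),(8,(y-y0)*s+4),0,.33,(255,0,255),1)
    return t
def K(s): return np.array([[s["fx"],0,s["cx"]],[0,s["fy"],s["cy"]],[0,0,1]])
def D(s): return np.array([s["k1"],0,0,0,0.])
def proj(s,P):
    T=np.linalg.inv(s["pose"]); rv=cv2.Rodrigues(T[:3,:3])[0]
    return cv2.projectPoints(np.atleast_2d(P).astype(float),rv,T[:3,3],K(s),D(s))[0][:,0]
def ray(s,uv):
    n=cv2.undistortPoints(np.array([[uv]],float),K(s),D(s))[0,0]
    d=s["pose"][:3,:3]@np.array([n[0],n[1],1]); return s["pose"][:3,3],d/np.linalg.norm(d)
def onz(s,uv,z):
    o,d=ray(s,uv); return o+d*(z-o[2])/d[2]
def tri(*prs):
    A=np.zeros((3,3));b=np.zeros(3);rs=[ray(s,uv) for s,uv in prs]
    for o,d in rs:
        M=np.eye(3)-np.outer(d,d);A+=M;b+=M@o
    p=np.linalg.solve(A,b)
    return p,max(np.linalg.norm(np.cross(p-o,d)) for o,d in rs)
E
python3 - <<'E'
from h import *
d=pickle.load(open("s0.pkl","rb"))
S=d["scene"]["image"][:,:,::-1];I=d["side"]["image"][:,:,::-1]
a=np.vstack([np.hstack([tile(S,178,222,133,100,3),tile(I,190,185,133,100,3)]),np.hstack([tile(S,320,255,133,100,3),tile(I,175,290,133,100,3)])])
cv2.imwrite("pics/A.png",a)
b=np.hstack([tile(S,130,190,66,60,6),tile(I,250,130,66,60,6)])
cv2.imwrite("pics/B.png",b)
E
```

```text
(no output)
```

View pics/A.png

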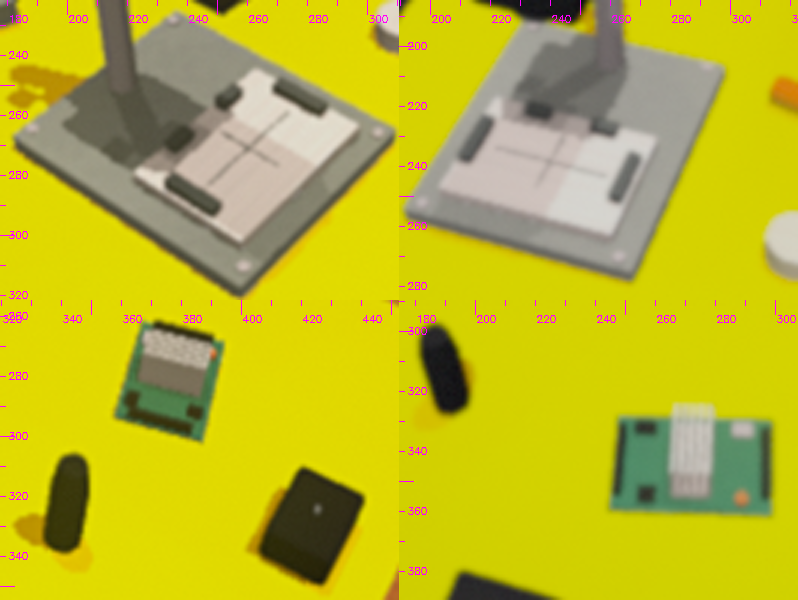

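View pics/B.png

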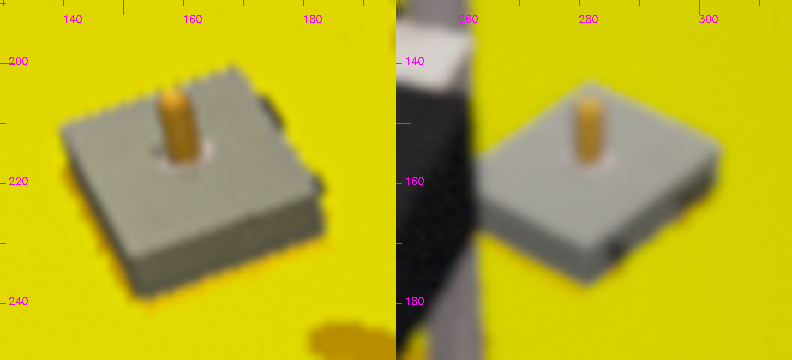

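The crops show the stage with its cross at scene (260,271) and side (239,238). They also show the board's corners, the heatsink top, the antenna and the spigot (scene (160,216), side (282,156)). I'll triangulate these.

```bash
cat >> h.py <<'E'
def fitrect(obs, L, W, z=None, off=(0,0)):
    """obs: list of (snap, [4 uv]) any corner order -> x,y,z,yaw(of L axis) ; assignment by nearest"""
    from scipy.optimize import least_squares
    C=np.array([[L/2,W/2],[L/2,-W/2],[-L/2,-W/2],[-L/2,W/2]])
    z0=z if z is not None else .02
    pts=np.vstack([[onz(s,p,z0)[:2] for p in uv] for s,uv in obs])
    c0=pts.mean(0); best=None
    def pr(v): 
        r=np.array([[np.cos(v[3]),-np.sin(v[3])],[np.sin(v[3]),np.cos(v[3])]])
        return np.c_[C@r.T+v[:2],np.full(4,v[2])]
    def f(v):
        if z is not None: v=np.r_[v[:2],z,v[3]]
        P=pr(v);out=[]
        for s,uv in obs:
            q=proj(s,P)
            for p in uv:
                dd=q-np.array(p); out+=list(dd[np.argmin((dd**2).sum(1))])
        return np.array(out)
    for y in np.radians(np.arange(0,180,15)):
        m=least_squares(f,np.r_[c0,z0,y],x_scale=[.01,.01,.01,.1])
        if best is None or m.cost<best.cost: best=m
    v=best.x; return v[:3],np.degrees(v[3])%180,np.sqrt(2*best.cost/len(best.fun))
E
python3 - <<'E'
from h import *
d=pickle.load(open("s0.pkl","rb"));S=d["scene"];I=d["side"]
def t(o,x0,y0,s,pts): return [((x-o[0]+.5)/s-.5+x0,(y-o[1]+.5)/s-.5+y0) for x,y in pts]
sS=lambda p:t((0,0),178,222,3,p); sI=lambda p:t((400,0),190,185,3,p)
bS=lambda p:t((0,300),320,255,3,p); bI=lambda p:t((400,300),175,290,3,p)
rS=lambda p:t((0,0),130,190,6,p); rI=lambda p:t((396,0),250,130,6,p)
p=lambda n,x:print(n,*[np.round(a,4) for a in x])
p("cross",tri((S,sS([(248,149)])[0]),(I,sI([(549,161)])[0])))
base=[(S,sS([(15,138),(396,138),(240,293),(175,12)])),(I,sI([(723,70),(631,277),(404,213)]))]
p("base",fitrect(base,.245,.2)); p("base z18",fitrect(base,.245,.2,.018))
pl=[(S,sS([(258,68),(360,127),(240,243),(135,172)])),(I,sI([(438,190),(612,235),(656,137)]))]
p("plate",fitrect(pl,.11,.15)); p("plate30",fitrect(pl,.11,.15,.03))
for n,a,b in (("S",S,sS([(289,112),(208,185),(221,134),(277,165)])),("I",I,sI([(496,148),(605,176),(562,133),(537,187)]))):
    q=[onz(a,x,.03)[:2] for x in b]; e=q[1]-q[0];g=q[3]-q[2]
    print(n,"cross arms",np.linalg.norm(e),np.degrees(np.arctan2(e[1],e[0])),np.linalg.norm(g),np.degrees(np.arctan2(g[1],g[0])))
bd=[(S,bS([(142,322),(224,343),(202,440),(115,415)])),(I,bI([(619,417),(771,420),(771,516),(610,510)]))]
p("board",fitrect(bd,.07,.11)); p("board4",fitrect(bd,.07,.11,.004))
hs=[(S,bS([(146,331),(215,341),(211,364),(138,354)])),(I,bI([(672,405),(714,405),(711,475),(670,475)]))]
p("hs",fitrect(hs,.05,.026)); p("hs38",fitrect(hs,.05,.026,.038))
p("ant top",tri((S,bS([(73,460)])[0]),(I,bI([(433,332)])[0])))
p("ant bot",tri((S,bS([(63,542)])[0]),(I,bI([(454,404)])[0])))
p("sp top",tri((S,rS([(172,96)])[0]),(I,rI([(589,103)])[0])))
p("sp foot",tri((S,rS([(184,158)])[0]),(I,rI([(589,160)])[0])))
bx=[(S,rS([(62,128),(235,67),(318,190),(134,258)])),(I,rI([(592,80),(720,148),(588,245)]))]
p("box",fitrect(bx,.09,.11)); p("box30",fitrect(bx,.09,.11,.03))
E
```

```text
cross [0.6029 0.0755 0.0348] 0.0003
base [0.6007 0.0278 0.0158] 88.2402 0.8399
base z18 [0.6012 0.029  0.6192] 88.2874 0.8938
plate [0.6018 0.076  0.034 ] 88.3228 0.5024
plate30 [0.6009 0.074  0.1043] 88.212 0.7539
S cross arms 0.0997289133594845 -1.8563472059366093 0.0563831927981863 90.23419344785502
I cross arms 0.09700309720436248 178.75002963695204 0.061944988338914854 92.06405536959373
board [0.4427 0.3037 0.0074] 105.5575 0.5942
board4 [0.4422 0.3025 0.5528] 105.5847 0.7754
hs [0.4427 0.3041 0.0428] 108.2251 0.8628
hs38 [0.442  0.3024 0.0053] 108.1743 1.1473
ant top [0.6217 0.306  0.0907] 0.001
ant bot [ 6.215e-01  3.074e-01 -4.000e-04] 0.0002
sp top [ 0.6029 -0.2755  0.0688] 0.0008
sp foot [ 0.6034 -0.277   0.0324] 0.0005
box [ 0.6032 -0.2752  0.0331] 157.7819 0.614
box30 [ 0.6024 -0.2779  0.0704] 157.8988 0.7126
```

Measured heights agree with the text, with a common bias of about +3 mm. Stand centre is (0.601, 0.0745) with +x at about -91.8°. Board is (0.4425, 0.303) with x at 105.6°. Antenna is (0.6215, 0.307) and spigot (0.603, -0.2765). I'll work out the moves from these.

```bash
cat >> h.py <<'E'
def toolR(h_deg,t_deg):
    a,t=np.radians([h_deg,t_deg]); h=np.array([np.cos(a),np.sin(a),0]);k=np.array([0,0,1.])
    x=np.cos(t)*h-np.sin(t)*k; z=-np.sin(t)*h-np.cos(t)*k
    return np.c_[x,np.cross(z,x),z]
def delta(p,Rm,p2,R2,n=""):
    print(n,"mm",(Rm.T@(p2-p)*1000).round(1),"deg",np.degrees(R.from_matrix(Rm.T@R2).as_rotvec()).round(2))
def state():
    from station import telemetry
    s=telemetry.sense(); return s,np.array(s["tcp_pos"]),R.from_quat(s["tool_rot"]).as_matrix()
def chain(wps):
    s,p,Rm=state(); print("t",s["t"],"p",p.round(4),"q",s["q"].round(2))
    for i,(p2,h,t) in enumerate(wps):
        p2=np.array(p2);R2=toolR(h,t); delta(p,Rm,p2,R2,str(i)); p,Rm=p2,R2
E
python3 - <<'E'
from h import *
G=np.array([.4425,.303,.0315]);R2=toolR(105.6,40)
pre=G+R2[:,2]*(.019-.13);print(pre)
chain([((.29,-.36,.30),45,0),((.41,-.08,.30),80,0),((.44,.2,.28),105.6,10),(pre,105.6,40)])
E
```

```text
[0.42331273 0.3717211  0.11653093]
t 0.15 p [ 0.1551 -0.6049  0.2305] q [-1.5   0.53  1.43 -0.    1.18 -0.18]
0 mm [ 191.5 -203.8  -69.1] deg [ -0.09  -0.04 -30.63]
1 mm [ 282.8 -113.1    0. ] deg [  0.   0. -35.]
2 mm [281.  -19.1  20. ] deg [ -2.23  -9.83 -25.53]
3 mm [195.7  30.1 131.5] deg [  0. -30.   0.]
```

Request:
{"method": "move_arm", "body": {
  "commands": "192 -204 -69 0 0 -30.6 1;192 -204 -69 0 0 -30.6 1;192 -204 -69 0 0 -30.6 1;192 -204 -69 0 0 -30.6 1;192 -204 -69 0 0 -30.6 1"
}}

```text
t: 0.78
tcp_pos: [0.2913, -0.3573, 0.3008]
tool_rot: [0.924, 0.383, 0.0, -0.0]
force: [0.5, -0.6, -0.8]
finger_gap: 0.999
gripper_force: 0.0
```

Request:
{"method": "move_arm", "body": {
  "commands": "283 -113 0 0 0 -35 1;283 -113 0 0 0 -35 1;283 -113 0 0 0 -35 1;283 -113 0 0 0 -35 1;283 -113 0 0 0 -35 1"
}}

```text
t: 1.4
tcp_pos: [0.4112, -0.078, 0.3004]
tool_rot: [0.766, 0.643, 0.0, 0.0]
force: [0.7, -0.7, 0.7]
finger_gap: 0.999
gripper_force: 0.0
```

Request:
{"method": "move_arm", "body": {
  "commands": "281 -19 20 -2.2 -9.8 -25.5 1;281 -19 20 -2.2 -9.8 -25.5 1;281 -19 20 -2.2 -9.8 -25.5 1;281 -19 20 -2.2 -9.8 -25.5 1;281 -19 20 -2.2 -9.8 -25.5 1"
}}

```text
t: 2.02
tcp_pos: [0.4407, 0.203, 0.2799]
tool_rot: [0.601, 0.794, -0.052, 0.069]
force: [-0.3, -1.0, 0.3]
finger_gap: 1.0
gripper_force: 0.0
```

Run:
```python
from h import *
from station import snapshot
pickle.dump(snapshot("wrist"),open("w1.pkl","wb"))
chain([((.4233,.3717,.1165),105.6,40)])
```

```text
t 2.075 p [0.4414 0.2054 0.2796] q [ 0.31  0.3   1.69 -0.19  1.16  0.11]
0 mm [190.2  27.6 132.8] deg [  0.14 -30.22   0.14]
```

Request:
{"method": "move_arm", "body": {
  "commands": "195 30 132 0 -30 0 1;195 30 132 0 -30 0 1;195 30 132 0 -30 0 1;195 30 132 0 -30 0 1;195 30 132 0 -30 0 1"
}}

```text
t: 2.7
tcp_pos: [0.4227, 0.3721, 0.1119]
tool_rot: [0.566, 0.75, -0.21, 0.272]
force: [-0.4, -0.4, 0.8]
finger_gap: 1.0
gripper_force: 0.0
```

Run:
```python
from h import *
from station import snapshot
w2=snapshot("wrist");pickle.dump(w2,open("w2.pkl","wb"))
w1=pickle.load(open("w1.pkl","rb"))
for w in (w1,w2): print(proj(w,[.4425,.303,.0]).round(0),proj(w,[.4425,.303,.038]).round(0),w["pose"][:3,3].round(3))
chain([])
a=[]
for w in (w1,w2):
    c=proj(w,[.4425,.303,.02])[0]; x0=int(np.clip(c[0]-100,0,360));y0=int(np.clip(c[1]-100,0,220));print(x0,y0)
    a.append(tile(w["image"][:,:,::-1],x0,y0,200,200,2))
cv2.imwrite("pics/W.png",np.hstack(a))
```

```text
[[305.  60.]] [[308.  60.]] [0.414 0.298 0.408]
[[282. 184.]] [[282. 219.]] [0.382 0.516 0.173]
t 2.75 p [0.4237 0.3708 0.1145] q [ 0.81  0.82  1.44 -0.6   1.34  0.82]
206 0
182 101
```

View pics/W.png

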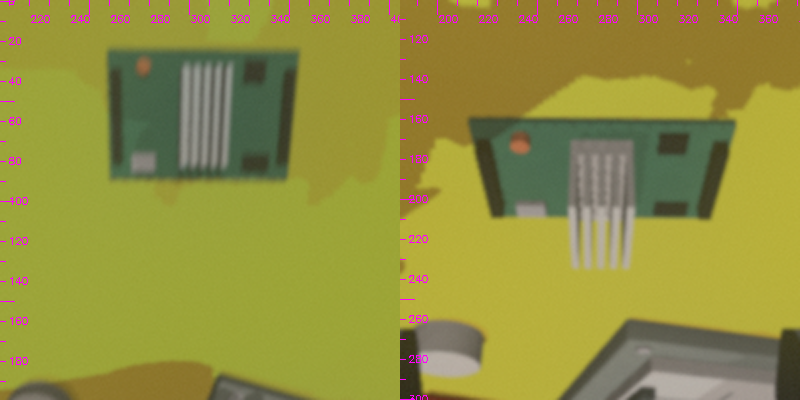

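The wrist views show the board's corners clearly. In view 1 it spans u 260-355, v 25-90; in view 2 it spans u 216-350, v 160-210, with the heatsink top at u 267-299, v 203-235. Its orientation is as expected, and the components on it are low. Next I'll refine the pose.

Run:
```python
from h import *
w1=pickle.load(open("w1.pkl","rb"));w2=pickle.load(open("w2.pkl","rb"))
def t(o,x0,y0,s,pts): return [((x-o[0]+.5)/s-.5+x0,(y-o[1]+.5)/s-.5+y0) for x,y in pts]
A=lambda p:t((0,0),206,0,2,p);B=lambda p:t((400,0),182,101,2,p)
p=lambda n,x:print(n,*[np.round(a,4) for a in x])
b1=(w1,A([(108,50),(299,50),(287,180),(110,180)]));b2=(w2,B([(469,118),(736,121),(710,219),(492,217)]))
p("both",fitrect([b1,b2],.07,.11));p("b z4",fitrect([b1,b2],.07,.11,.004));p("1",fitrect([b1],.07,.11,.004));p("2",fitrect([b2],.07,.11,.004))
h2=(w2,B([(570,205),(634,205),(630,268),(572,268)]));h1=(w1,A([(181,63),(233,63),(229,168),(180,168)]))
p("hs",fitrect([h1,h2],.05,.026));p("hs38",fitrect([h1,h2],.05,.026,.038))
```

```text
both [0.4426 0.304  0.0051] 105.5493 0.7366
b z4 [0.4427 0.3036 0.004 ] 105.5498 0.8449
1 [0.4429 0.3043 1.6302] 105.709 0.3372
2 [0.4428 0.3024 0.004 ] 105.3668 0.8172
hs [0.4424 0.3047 0.0403] 105.9023 0.5761
hs38 [0.4428 0.3037 0.0559] 105.9078 1.1707
```

Run:
```python
from h import *
G=np.array([.4427,.3036,.0315]);R2=toolR(105.6,40)
print(G+R2[:,2]*.019)
chain([(G+R2[:,2]*(.019-.04),105.6,40)])
```

```text
[0.44598431 0.29183693 0.01694516]
t 2.75 p [0.4237 0.3708 0.1145] q [ 0.81  0.82  1.44 -0.6   1.34  0.82]
0 mm [ 0.1  0.4 87.5] deg [-0.16  0.11  0.18]
```

Request:
{"method": "move_arm", "body": {
  "commands": "0 0 30 0 0 0 1;0 0 60 0 0 0 1;0 0 89 0 0 0 1;0 0 89 0 0 0 1;0 0 89 0 0 0 1"
}}

```text
t: 3.38
tcp_pos: [0.4411, 0.3159, 0.0503]
tool_rot: [0.57, 0.748, -0.206, 0.272]
force: [0.5, 0.7, -0.3]
finger_gap: 0.998
gripper_force: 0.0
```

Run:
```python
from h import *
G=np.array([.4427,.3036,.0315]);R2=toolR(105.6,40)
chain([(G+R2[:,2]*(.019),105.6,40)])
```

```text
t 3.375 p [0.4411 0.3159 0.0503] q [ 0.73  0.88  1.55 -0.68  1.17  0.88]
0 mm [ 2.6 -1.8 41.3] deg [ 0.02 -0.11 -0.2 ]
```

Request:
{"method": "move_arm", "body": {
  "commands": "1 -1 15 0 0 0 1;2 -1.5 30 0 0 0 1;2 -1.5 41 0 0 0 1;2 -1.5 41 0 0 0 1;2 -1.5 41 0 0 0 1"
}}

```text
t: 4.0
tcp_pos: [0.4452, 0.2916, 0.0155]
tool_rot: [0.569, 0.748, -0.207, 0.272]
force: [0.1, 0.3, 0.9]
finger_gap: 1.001
gripper_force: 0.0
```

Run:
```python
from h import *
G=np.array([.4427,.3036,.0315]);R2=toolR(105.6,40)
chain([(G+R2[:,2]*(.019),105.6,40)])
```

```text
t 4.0 p [0.4452 0.2916 0.0155] q [ 0.7   0.93  1.59 -0.72  1.09  0.92]
0 mm [-0.9  0.8 -1.1] deg [-0.06 -0.04 -0.04]
```

Request:
{"method": "move_arm", "body": {
  "commands": "-1 1 -1 0 0 0 0;-1 1 -1 0 0 0 -1;-1 1 -1 0 0 0 -1;-1 1 -1 0 0 0 -1;-1 1 -1 0 0 0 -1",
  "grip_force": 40
}}

```text
t: 4.62
tcp_pos: [0.4461, 0.292, 0.0173]
tool_rot: [0.569, 0.748, -0.207, 0.272]
force: [-1.5, 1.0, 2.7]
finger_gap: 0.296
gripper_force: 40.3
```

Run:
```python
from h import *
s,p,Rm=state();print(s["finger_gap"],s["gripper_force"],s["force"])
U=np.array([0,0,.06]);chain([(p+U,105.6,40)])
```

```text
0.2955304863792083 40.30871272087097 [-1.53157833  0.98059323  2.72795111]
t 4.625 p [0.4461 0.292  0.0173] q [ 0.7   0.92  1.59 -0.72  1.09  0.92]
0 mm [-38.5   0.  -46. ] deg [-0.03 -0.05 -0.05]
```

The fingers stopped at 25 mm with 40 N, which matches the heatsink. Now I'll lift and go to a hover on the open side of the stage.

Run:
```python
from h import *
s,p,Rm=state();h=np.array([np.cos(np.radians(88.2)),np.sin(np.radians(88.2)),0])
hov=np.array([.601,.19,.12])-.0121*h+[0,0,.0173]
chain([(p+[0,0,.1],105.6,40),(hov,88.2,40)])
```

```text
t 4.625 p [0.4461 0.292  0.0173] q [ 0.7   0.92  1.59 -0.72  1.09  0.92]
0 mm [-64.2   0.  -76.7] deg [-0.03 -0.05 -0.05]
1 mm [-128.8  118.1   82.1] deg [11.18  0.   13.33]
```

Request:
{"method": "move_arm", "body": {
  "commands": "-13 0 -15 0 0 0 -1;-26 0 -31 0 0 0 -1;-45 0 -54 0 0 0 -1;-64 0 -77 0 0 0 -1;-64 0 -77 0 0 0 -1"
}}

```text
t: 5.25
tcp_pos: [0.4473, 0.2931, 0.1204]
tool_rot: [0.57, 0.748, -0.204, 0.273]
force: [0.1, 0.1, -1.9]
finger_gap: 0.295
gripper_force: 39.9
```

Request:
{"method": "move_arm", "body": {
  "commands": "-32 30 20 2.8 0 3.3 -1;-64 59 41 5.6 0 6.6 -1;-97 88 61 8.4 0 10 -1;-129 118 82 11.2 0 13.3 -1;-129 118 82 11.2 0 13.3 -1"
}}

```text
t: 5.88
tcp_pos: [0.6036, 0.1745, 0.137]
tool_rot: [0.677, 0.652, -0.245, 0.237]
force: [0.0, -0.1, -0.6]
finger_gap: 0.296
gripper_force: 39.9
```

Run:
```python
from h import *
from station import snapshot
h=np.array([np.cos(np.radians(88.2)),np.sin(np.radians(88.2)),0])
hov=np.array([.601,.19,.12])-.0121*h+[0,0,.0173]
chain([(hov,88.2,40)])
d={n:snapshot(n) for n in ("wrist","scene","side")};pickle.dump(d,open("s2.pkl","wb"))
W=d["wrist"];print(proj(W,[[.601,.0745,.03],[.601,.19,.12]]))
S=d["scene"]["image"][:,:,::-1];I=d["side"]["image"][:,:,::-1]
a=np.hstack([tile(W["image"][:,:,::-1],80,100,400,300,1),tile(S,220,190,133,100,3)])
b=np.hstack([tile(W["image"][:,:,::-1],180,130,200,150,2),tile(I,170,180,133,100,3)])
w=max(a.shape[1],b.shape[1]);f=lambda m:np.pad(m,((0,0),(0,w-m.shape[1]),(0,0)))
cv2.imwrite("pics/C.png",np.vstack([f(a),f(b)]))
```

```text
t 5.875 p [0.6036 0.1745 0.137 ] q [ 0.38  0.83  1.31 -0.64  1.38  0.67]
0 mm [ 2.3 -3.1 -2.4] deg [-0.15 -0.07 -0.36]
[[282.35155632 205.60853259]
 [275.41287589 224.99141857]]
```

View pics/C.png

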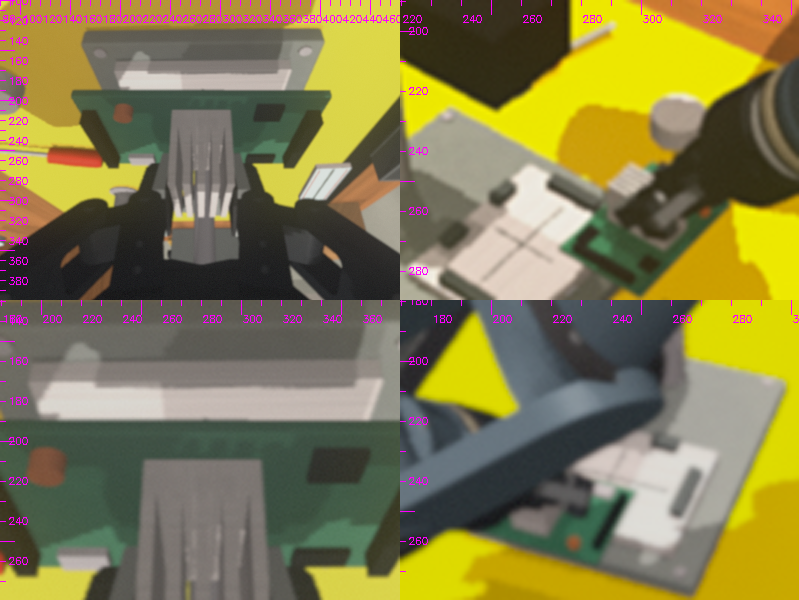

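The board is held level at about (152..410, 191) in the wrist view. The plate's near edge is visible at v≈169, from u≈195 to 371. I'll compare those readings with the projections.

Run:
```python
from h import *
d=pickle.load(open("s2.pkl","rb"));W=d["wrist"]
def st(x,y,z,c=(.601,.0745),a=-91.8):
    a=np.radians(a);return [c[0]+x*np.cos(a)-y*np.sin(a),c[1]+x*np.sin(a)+y*np.cos(a),z]
print("plate near",proj(W,[st(-.055,.075,.03),st(-.055,-.075,.03)]).round(1).tolist())
print("base near bot/top",proj(W,[st(-.075,s*.1,z) for z in(0,.018) for s in(1,-1)]).round(1).tolist())
# board in hand, predicted from grasp
s,p,Rm=state();h=Rm[:,0]*[1,1,0];h/=np.linalg.norm(h);n=np.array([h[1],-h[0],0])
C=p+.0121*h-[0,0,.0173];print("C",C,np.degrees(np.arctan2(h[1],h[0])))
print("board near",proj(W,[C+.035*h+s*.055*n+[0,0,z] for z in (0,.004) for s in(1,-1)]).round(1).tolist())
print("board far",proj(W,[C-.035*h+s*.055*n+[0,0,z] for z in (0,.004) for s in(1,-1)]).round(1).tolist())
print("hs near top",proj(W,[C+.025*h+s*.013*n+[0,0,.038] for s in(1,-1)]).round(1).tolist())
print("hs near base",proj(W,[C+.025*h+s*.013*n+[0,0,.004] for s in(1,-1)]).round(1).tolist())
S=d["scene"]; print("scene cross",proj(S,[.601,.0745,.03]),"board corners",proj(S,[C+a*.035*h+s*.055*n+[0,0,.004] for a in(1,-1) for s in(1,-1)]).round(1).tolist())
```

```text
plate near [[372.0, 168.2], [192.6, 169.3]]
base near bot/top [[401.6, 125.0], [162.7, 126.5], [406.5, 140.3], [158.0, 141.8]]
C [0.59923583 0.18960364 0.11889203] 88.3125380996818
board near [[401.4, 179.8], [138.1, 181.6], [403.6, 187.4], [135.6, 189.2]]
board far [[364.4, 252.5], [183.8, 253.4], [365.4, 258.5], [182.7, 259.5]]
hs near top [[303.0, 276.4], [233.9, 276.7]]
hs near base [[299.8, 202.0], [240.2, 202.4]]
scene cross [[260.6264883  272.17939624]] board corners [[301.0, 289.4], [330.9, 258.1], [273.5, 273.3], [304.3, 244.3]]
```

Run:
```python
from h import *
d0=pickle.load(open("s0.pkl","rb"));d=pickle.load(open("s2.pkl","rb"));W=d["wrist"]
def T(p,Rm): M=np.eye(4);M[:3,:3]=Rm;M[:3,3]=p;return M
R0=R.from_quat([9.92146483e-01,1.25078525e-01,2.74002706e-05,-8.47696823e-04]).as_matrix()
X=np.linalg.inv(T([0.15509164,-0.60487739,0.23054277],R0))@d0["wrist"]["pose"]; print(X.round(4))
w2=pickle.load(open("w2.pkl","rb"));Tt=w2["pose"]@np.linalg.inv(X);print("w2 tcp",Tt[:3,3])
Tt=W["pose"]@np.linalg.inv(X);p=Tt[:3,3];Rm=Tt[:3,:3];print("tcp at pic",p)
np.save("X.npy",X)
h=Rm[:,0]*[1,1,0];h/=np.linalg.norm(h);n=np.array([h[1],-h[0],0])
C=p+.0121*h-[0,0,.0173];print("C",C,np.degrees(np.arctan2(h[1],h[0])),np.degrees(np.arcsin(-Rm[2,0])))
print("board near",proj(W,[C+.035*h+s*.055*n+[0,0,z] for z in (0,.004) for s in(1,-1)]).round(1).tolist())
print("hs near base",proj(W,[C+.025*h+s*.013*n+[0,0,.004] for s in(1,-1)]).round(1).tolist())
print("hs near top",proj(W,[C+.025*h+s*.013*n+[0,0,.038] for s in(1,-1)]).round(1).tolist())
chain([])
```

```text
[[-1.000e-04 -9.558e-01 -2.940e-01  7.470e-02]
 [ 1.000e+00  0.000e+00 -5.000e-04 -7.000e-04]
 [ 5.000e-04 -2.940e-01  9.558e-01 -1.432e-01]
 [ 0.000e+00  0.000e+00  0.000e+00  1.000e+00]]
w2 tcp [0.42303632 0.3726682  0.11195198]
tcp at pic [0.60399098 0.17484653 0.13702782]
C [0.60446671 0.18693717 0.11972782] 87.74674789433841 39.91396667506913
board near [[412.8, 185.8], [152.7, 186.0], [415.1, 193.4], [150.5, 193.6]]
hs near base [[312.2, 206.9], [253.3, 206.9]]
hs near top [[317.3, 280.9], [249.1, 281.0]]
t 6.025 p [0.5989 0.1775 0.1362] q [ 0.39  0.83  1.32 -0.64  1.38  0.67]
```

Once the arm's settling motion is allowed for, the board sits in the hand as predicted, to within about 0.7 mm. I'll go in over the stage, 25 mm above it.

```bash
cat >> h.py <<'E'
def boardtcp(z,cx=.6015,cy=.0745):
    a=np.radians(88.2);h=np.array([np.cos(a),np.sin(a),0]);return np.array([cx,cy,z])-.0121*h+[0,0,.0173]
E
python3 - <<'E'
from h import *
chain([(boardtcp(.055),88.2,40)])
E
```

```text
t 6.025 p [0.5989 0.1775 0.1362] q [ 0.39  0.83  1.32 -0.64  1.38  0.67]
0 mm [-47.    6.3 122.8] deg [-0.22 -0.01  0.09]
```

Request:
{"method": "move_arm", "body": {
  "commands": "-12 2 31 0 0 0 -1;-24 3 62 0 0 0 -1;-36 4 93 0 0 0 -1;-44 5 115 0 0 0 -1;-47 5 123 0 0 0 -1"
}}

```text
t: 6.65
tcp_pos: [0.5996, 0.0626, 0.0721]
tool_rot: [0.674, 0.654, -0.247, 0.237]
force: [-0.0, 0.2, -1.1]
finger_gap: 0.298
gripper_force: 40.0
```

Request:
{"method": "move_arm", "body": {
  "commands": "0 0 0 0 0 0 -1;0 0 0 0 0 0 -1;0 0 0 0 0 0 -1;0 0 0 0 0 0 -1;0 0 0 0 0 0 -1"
}}

```text
t: 7.28
tcp_pos: [0.6016, 0.0627, 0.0732]
tool_rot: [0.675, 0.654, -0.246, 0.237]
force: [0.2, 0.1, -0.9]
finger_gap: 0.301
gripper_force: 40.0
```

Run:
```python
from h import *
from station import snapshot
chain([(boardtcp(.055),88.2,40),(boardtcp(.034),88.2,40)])
d={n:snapshot(n) for n in ("wrist","scene","side")};pickle.dump(d,open("s3.pkl","wb"))
chain([])
S=d["scene"]["image"][:,:,::-1];I=d["side"]["image"][:,:,::-1];W=d["wrist"]["image"][:,:,::-1]
cv2.imwrite("pics/Dd.png",np.hstack([np.vstack([tile(S,195,210,133,100,3),tile(I,185,185,133,100,3)]),np.vstack([tile(W,180,100,200,150,2),tile(W,100,100,400,300,1)])]))
```

```text
t 7.275 p [0.6016 0.0627 0.0732] q [ 0.23  0.87  1.48 -0.75  1.14  0.7 ]
0 mm [ 0.3 -0.4  0.9] deg [-0.06 -0.03 -0.  ]
1 mm [13.5  0.  16.1] deg [0. 0. 0.]
t 7.425 p [0.6015 0.0625 0.0731] q [ 0.22  0.87  1.48 -0.75  1.14  0.7 ]
```

View pics/Dd.png

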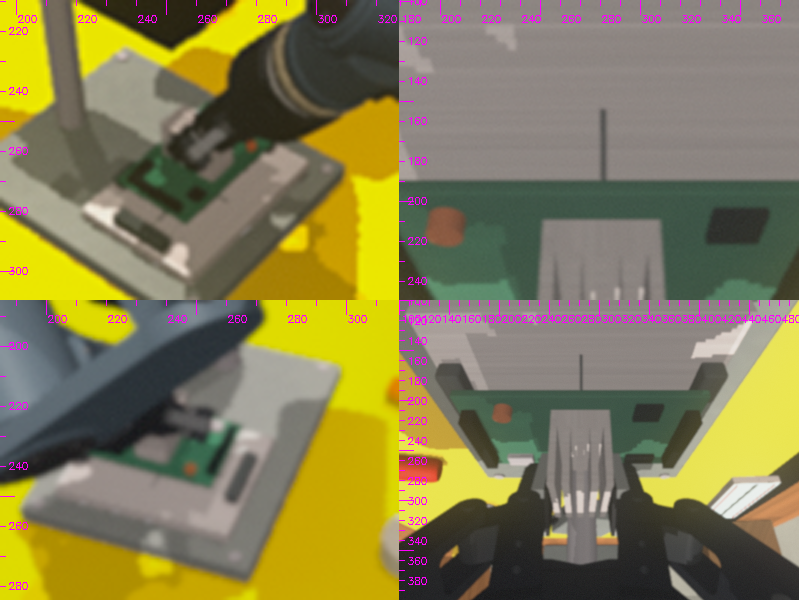

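The wrist view shows the engraved cross arm at u=281.5 (v 154 to 190) and the heatsink centre at u=280.5. The board's edge is level and lies between the stops. I'll check the fore-aft position too.

Run:
```python
from h import *
d=pickle.load(open("s3.pkl","rb"));W=d["wrist"];S=d["scene"];I=d["side"]
def st(x,y,z,c=(.601,.0745),a=-91.8):
    a=np.radians(a);return [c[0]+x*np.cos(a)-y*np.sin(a),c[1]+x*np.sin(a)+y*np.cos(a),z]
print("arm",proj(W,[st(-x,0,.03) for x in (.028,.03,.032)]).round(1).tolist())
print("stop top near inner",proj(W,[st(-.025,s*.06,.04) for s in (1,-1)]).round(1).tolist())
X=np.load("X.npy");Tt=W["pose"]@np.linalg.inv(X);print("tcp pic",Tt[:3,3],)
C=np.array([.6012,.0745,.055])
for z in(.055,.059):print("board near",proj(W,[st(-.035,s*.055,z) for s in(1,-1)]).round(1).tolist())
print("hs base",proj(W,[st(-.025,s*.013,.059) for s in(1,-1)]).round(1).tolist())
print("scene board near corners",proj(S,[st(-.035,s*.055,.059) for s in(1,-1)]).round(1).tolist(),"far",proj(S,[st(.035,s*.055,.059) for s in(1,-1)]).round(1).tolist())
print("side near",proj(I,[st(-.035,s*.055,.059) for s in(1,-1)]).round(1).tolist())
```

```text
arm [[279.9, 153.4], [279.9, 150.5], [279.9, 147.5]]
stop top near inner [[404.8, 173.3], [155.1, 173.3]]
tcp pic [0.60193287 0.06309618 0.0732552 ]
board near [[408.8, 185.2], [150.8, 185.2]]
board near [[410.9, 192.8], [148.6, 192.7]]
hs base [[309.0, 206.1], [250.6, 206.0]]
scene board near corners [[256.3, 285.0], [286.5, 257.0]] far [[233.1, 270.5], [263.8, 244.5]]
side near [[212.5, 236.0], [255.4, 247.5]]
```

Request:
{"method": "move_arm", "body": {
  "commands": "4 0 4 0 0 0 -1;8 0 8 0 0 0 -1;11 0 12 0 0 0 -1;14 0 16 0 0 0 -1;14 0 16 0 0 0 -1"
}}

```text
t: 8.05
tcp_pos: [0.6011, 0.0628, 0.0512]
tool_rot: [0.675, 0.654, -0.246, 0.237]
force: [-0.5, 0.2, -1.3]
finger_gap: 0.296
gripper_force: 40.0
```

Run:
```python
from h import *
chain([(boardtcp(.031,.6019,.075),88.2,40)])
```

```text
t 8.05 p [0.6011 0.0628 0.0512] q [ 0.23  0.9   1.48 -0.76  1.12  0.73]
0 mm [1.9 0.4 2.1] deg [-0.14 -0.01  0.03]
```

Now I'll lower it in small steps until the force shows contact.

Request:
{"method": "move_arm", "body": {
  "commands": "0.7 0.4 0.7 0 0 0 -1;1.3 0.4 1.4 0 0 0 -1;1.9 0.4 2.1 0 0 0 -1;1.9 0.4 2.1 0 0 0 -1;1.9 0.4 2.1 0 0 0 -1"
}}

```text
t: 8.68
tcp_pos: [0.6019, 0.0631, 0.049]
tool_rot: [0.675, 0.654, -0.246, 0.237]
force: [0.2, -0.2, -0.9]
finger_gap: 0.297
gripper_force: 40.0
```

Request:
{"method": "move_arm", "body": {
  "commands": "0.2 0 0.3 0 0 0 -1;0.4 0 0.6 0 0 0 -1;0.6 0 0.8 0 0 0 -1;0.7 0 0.9 0 0 0 -1;0.7 0 0.9 0 0 0 -1"
}}

```text
t: 9.3
tcp_pos: [0.6019, 0.063, 0.0478]
tool_rot: [0.675, 0.654, -0.246, 0.237]
force: [-0.1, 0.2, -0.8]
finger_gap: 0.298
gripper_force: 40.0
```

Request:
{"method": "move_arm", "body": {
  "commands": "0.2 0 0.2 0 0 0 -1;0.4 0 0.5 0 0 0 -1;0.6 0 0.7 0 0 0 -1;0.6 0 0.7 0 0 0 -1;0.6 0 0.7 0 0 0 -1"
}}

```text
t: 9.93
tcp_pos: [0.6019, 0.063, 0.0473]
tool_rot: [0.675, 0.654, -0.246, 0.238]
force: [-0.7, 1.7, 3.7]
finger_gap: 0.298
gripper_force: 40.5
```

Contact at 3.7 N, so the board is down. I'll open partway and check.

Request:
{"method": "move_arm", "body": {
  "commands": "0 0 0 0 0 0 -0.3;0 0 0 0 0 0 -0.1;0 0 0 0 0 0 0.2;0 0 0 0 0 0 0.2;0 0 0 0 0 0 0.2"
}}

```text
t: 10.55
tcp_pos: [0.6019, 0.063, 0.0469]
tool_rot: [0.675, 0.654, -0.246, 0.237]
force: [0.0, -1.1, 0.1]
finger_gap: 0.598
gripper_force: 0.0
```

Request:
{"method": "move_arm", "body": {
  "commands": "0 0 -12 0 0 0 0.2;0 0 -30 0 0 0 0.2;0 0 -55 0 0 0 0.2;0 0 -85 0 0 0 0.2;0 0 -110 0 0 0 0.2"
}}

```text
t: 11.18
tcp_pos: [0.6047, 0.1355, 0.1334]
tool_rot: [0.675, 0.654, -0.245, 0.238]
force: [-0.4, 0.6, -0.2]
finger_gap: 0.6
gripper_force: 0.0
```

Run:
```python
from h import *
from station import snapshot
d={n:snapshot(n) for n in ("wrist","scene","side")};pickle.dump(d,open("s4.pkl","wb"))
chain([])
S=d["scene"]["image"][:,:,::-1];I=d["side"]["image"][:,:,::-1];W=d["wrist"]["image"][:,:,::-1]
cv2.imwrite("pics/E.png",np.hstack([np.vstack([tile(S,195,210,133,100,3),tile(I,185,185,133,100,3)]),np.vstack([tile(W,180,130,200,150,2),tile(W,180,270,200,150,2)])]))
```

```text
t 11.325 p [0.6052 0.1354 0.1331] q [ 0.33  0.81  1.37 -0.67  1.31  0.66]
```

View pics/E.png

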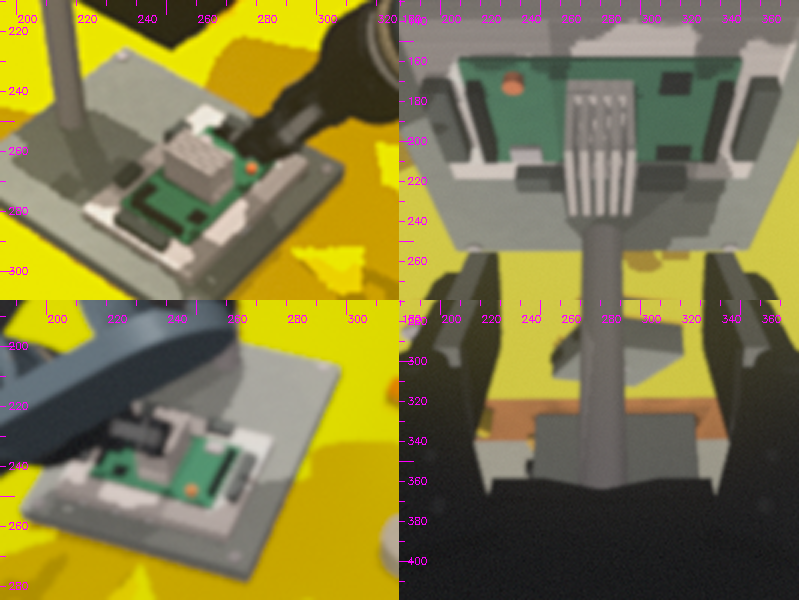

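The board lies on the plate between the stops. The wrist tile gives board near corners at (458,57) and (742,57), and base far corners at (457,249) and (748,249). I'll measure board against stand from this one image.

Run:
```python
from h import *
W=pickle.load(open("s4.pkl","rb"))["wrist"]
A=lambda p:[((x-400+.5)/2-.5+180,(y+.5)/2-.5+130) for x,y in p]
for n,z,pp in (("board",.034,[(458,57),(742,57),(703,161),(499,161)]),("base far",.018,[(457,249),(748,249)]),("plate far",.03,[(452,178),(748,178)])):
    q=[onz(W,u,z)[:2] for u in A(pp)]; print(n,np.round(q,4).tolist(),np.mean(q,0).round(4), np.degrees(np.arctan2(*(q[1]-q[0])[::-1])).round(2))
print(np.round(fitrect([(W,A([(458,57),(742,57),(703,161),(499,161)]))],.07,.11,.034)[0],4))
def st(x,y,z,c=(.6018,.0748),a=-91.8):
    a=np.radians(a);return [c[0]+x*np.cos(a)-y*np.sin(a),c[1]+x*np.sin(a)+y*np.cos(a),z]
f=lambda P:((proj(W,P)-[180,130]+.5)*2+[399.5,-.5]).round(0).tolist()
print("pred board",f([st(a,b,.034) for a,b in((-.035,-.055),(-.035,.055),(.035,.055),(.035,-.055))]))
print("pred stops inner top near/far",f([st(x,s*.06,.04) for x in(-.025,.025) for s in(-1,1)]),"back stop top",f([st(.04,0,.04)]),"base far",f([st(.17,-.1,.018),st(.17,.1,.018)]),"plate far",f([st(.055,-.075,.03),st(.055,.075,.03)]))
```

```text
board [[0.5484, 0.1132], [0.657, 0.1097], [0.6498, 0.0373], [0.5516, 0.0405]] [0.6017 0.0752] -1.85
base far [[0.4985, -0.0913], [0.6961, -0.0979]] [ 0.5973 -0.0946] -1.89
plate far [[0.5231, 0.0193], [0.6757, 0.0143]] [0.5994 0.0168] -1.87
[0.6016 0.0747 0.034 ]
pred board [[458.0, 60.0], [744.0, 60.0], [716.0, 160.0], [487.0, 160.0]]
pred stops inner top near/far [[448.0, 89.0], [753.0, 89.0], [471.0, 159.0], [731.0, 159.0]] back stop top [[601.0, 176.0]] base far [[454.0, 249.0], [748.0, 249.0]] plate far [[454.0, 175.0], [748.0, 175.0]]
```

The board is within about 0.5 mm and 0.1° of its target. Next is the antenna.

Run:
```python
from h import *
chain([((.61,.22,.23),88,20),((.6215,.27,.2),85,0)])
```

```text
t 11.325 p [0.6052 0.1354 0.1331] q [ 0.33  0.81  1.37 -0.67  1.31  0.66]
0 mm [   2.9    2.5 -128.6] deg [ 0.28 19.88  0.15]
1 mm [57.6  9.7 11. ] deg [ 0.52 20.    2.97]
```

Request:
{"method": "move_arm", "body": {
  "commands": "3 2 -50 0 4 0 1;3 2 -100 0 12 0 1;3 2 -129 0 20 0 1;3 2 -129 0 20 0 1;3 2 -129 0 20 0 1"
}}

```text
t: 11.95
tcp_pos: [0.608, 0.2177, 0.2265]
tool_rot: [0.707, 0.685, -0.127, 0.12]
force: [0.3, -0.7, -0.9]
finger_gap: 1.003
gripper_force: 0.0
```

Request:
{"method": "move_arm", "body": {
  "commands": "29 5 6 0.3 10 1.5 1;58 10 11 0.5 20 3 1;58 10 11 0.5 20 3 1;58 10 11 0.5 20 3 1;58 10 11 0.5 20 3 1"
}}

```text
t: 12.58
tcp_pos: [0.6204, 0.2695, 0.1977]
tool_rot: [0.736, 0.677, -0.001, 0.0]
force: [-0.2, 0.2, 0.1]
finger_gap: 1.0
gripper_force: 0.0
```

Run:
```python
from h import *
from station import snapshot
d={n:snapshot(n) for n in ("wrist",)};pickle.dump(d,open("s5.pkl","wb"))
W=d["wrist"];chain([((.6215,.3065,.13),85,0)]);print(proj(W,[[.6215,.3065,0],[.6215,.3065,.084]]))
im=W["image"];print(W["pose"][:3,3])
g=cv2.cvtColor(im,cv2.COLOR_RGB2HSV); 
m=((g[...,2]<60)).astype(np.uint8)
n,l,st,c=cv2.connectedComponentsWithStats(m)
for i in range(1,n):
    if st[i,4]>60: print(st[i],c[i].round(1))
```

```text
t 12.625 p [0.6205 0.2696 0.198 ] q [ 0.25  0.63  1.32 -0.    1.18  0.33]
0 mm [36.9 -2.1 68. ] deg [-0.04  0.04  0.19]
[[279.71789966 153.87429466]
 [279.22316902 165.34122427]]
[0.62647553 0.34496134 0.34097683]
[ 115    0   87   48 3421] [157.9  21.6]
[  456     0    65   245 10062] [486.1 111.3]
[268 144  26  20 177] [281.3 152. ]
[500 262  60  21 898] [531.5 272. ]
[    0   267   560   153 50667] [301.6 366.4]
[227 282 129  10 439] [291.1 286.1]
```

```bash
cat >> h.py <<'E'
def antfit(views):
    """silhouette IoU-style fit of the antenna's x,y (z=0 base), views: list of (snap, mask)"""
    from scipy.optimize import minimize
    a=np.linspace(0,2*np.pi,40)
    rings=np.vstack([np.c_[r*np.cos(a),r*np.sin(a),np.full(40,z)] for r,z in((.014,0),(.014,.06),(.01,.084))])
    def pred(s,x):
        q=proj(s,rings+[x[0],x[1],0]);m=np.zeros(s["image"].shape[:2],np.uint8)
        cv2.fillConvexPoly(m,cv2.convexHull((q*16).astype(np.int32)),1,cv2.LINE_8,4);return m
    f=lambda x:sum((pred(s,x)!=m).sum() for s,m in views)
    r=minimize(f,[.6215,.3065],method="Nelder-Mead",options=dict(initial_simplex=[[.6215,.3065],[.6275,.3065],[.6215,.3125]],xatol=1e-4))
    return r.x,r.fun,[m.sum() for _,m in views]
E
python3 - <<'E'
from h import *
W=pickle.load(open("s5.pkl","rb"))["wrist"]
d0=pickle.load(open("s0.pkl","rb"))
def dark(s,x0,x1,y0,y1,th):
    m=np.zeros(s["image"].shape[:2],np.uint8);r=s["image"][y0:y1,x0:x1].max(2)<th
    m[y0:y1,x0:x1]=r;return m
def nonyel(s,x0,x1,y0,y1):
    im=s["image"].astype(int);m=np.zeros(im.shape[:2],np.uint8)
    m[y0:y1,x0:x1]=((im[...,0]-im[...,2])<50)[y0:y1,x0:x1];return m
m=nonyel(W,255,310,125,195);ys,xs=np.where(m);print(xs.min(),xs.max(),ys.min(),ys.max(),m.sum(),xs.mean(),ys.mean())
print(antfit([(W,m)]))
mS=dark(d0["scene"],330,355,295,350,110);mI=dark(d0["side"],175,205,292,335,110)
print(antfit([(d0["scene"],mS)]),antfit([(d0["side"],mI)]),antfit([(d0["scene"],mS),(d0["side"],mI),(W,m)]))
E
```

```text
267 294 143 177 739 280.6617050067659 160.32611637347767
(array([0.62376263, 0.3063114 ]), np.float64(156.0), [np.uint64(739)])
(array([0.62170151, 0.30620428]), np.float64(88.0), [np.uint64(359)]) (array([0.62225, 0.30425]), np.float64(113.0), [np.uint64(324)]) (array([0.62127988, 0.30619136]), np.float64(367.0), [np.uint64(359), np.uint64(324), np.uint64(739)])
```

Request:
{"method": "move_arm", "body": {
  "commands": "18 -1 20 0 0 0 1;36.4 -1.6 45 0 0 0 1;36.4 -1.6 68 0 0 0 1;36.4 -1.6 68 0 0 0 1;36.4 -1.6 68 0 0 0 1"
}}

```text
t: 13.25
tcp_pos: [0.6223, 0.3062, 0.13]
tool_rot: [0.736, 0.677, 0.0, -0.0]
force: [-0.5, 0.1, 0.5]
finger_gap: 1.001
gripper_force: 0.0
```

Run:
```python
from h import *
from station import snapshot
W=snapshot("wrist");pickle.dump(W,open("s6.pkl","wb"))
chain([((.622,.306,.026),85,0)])
im=W["image"];c=proj(W,[.622,.306,.05])[0].astype(int);print(c)
s4=pickle.load(open("s5.pkl","rb"))["wrist"]
cv2.imwrite("pics/F.png",np.hstack([tile(im[:,:,::-1],180,60,200,200,2),tile(s4["image"][:,:,::-1],230,110,100,100,4)]))
```

```text
t 13.3 p [0.6228 0.3061 0.1307] q [0.3  0.73 1.33 0.   1.08 0.38]
0 mm [ -0.3  -0.8 104.7] deg [ 0.05 -0.06  0.14]
[281 220]
```

View pics/F.png

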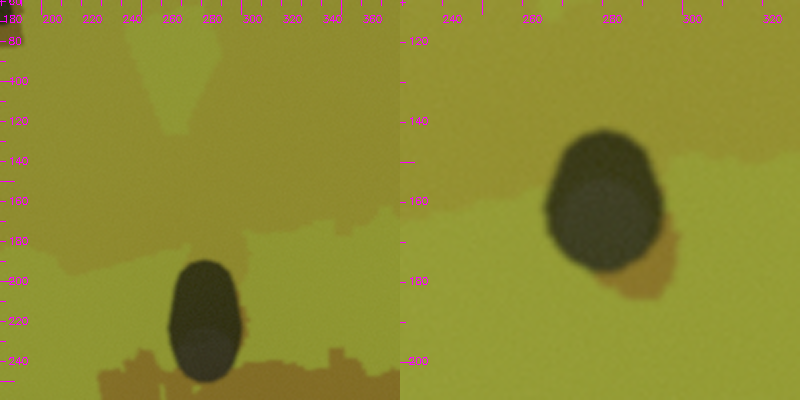

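The antenna's silhouette covers u 264-301, v 190-251 in the new view and u 266-296, v 142-178 in the previous one. I'll fit x and y to these extents.

```bash
cat >> h.py <<'E'
a_=np.linspace(0,2*np.pi,60)
RINGS=np.vstack([np.c_[r*np.cos(a_),r*np.sin(a_),np.full(60,z)] for r,z in((.014,0),(.014,.06),(.01,.084))])
def ext(s,x,z=0):
    q=proj(s,RINGS+[x[0],x[1],z]);return np.r_[q[:,0].min(),q[:,0].max(),q[:,1].min(),q[:,1].max()]
E
python3 - <<'E'
from h import *
from scipy.optimize import least_squares
a=pickle.load(open("s6.pkl","rb"));b=pickle.load(open("s5.pkl","rb"))["wrist"]
ea=[263.7,300.7,189.7,250.7];eb=[266,295.4,142,177.7]
for v in ([(a,ea)],[(b,eb)],[(a,ea),(b,eb)]):
    r=least_squares(lambda x:np.hstack([ext(s,x[:2],x[2] if len(v)>1 else 0)-e for s,e in v]),[.622,.306,0],x_scale=.01);print(r.x.round(4),r.fun.round(1))
E
```

```text
[0.6227 0.3054 0.    ] [-0.4  0.4 -0.8  0.7]
[0.6226 0.3056 0.    ] [-0.6  0.6 -0.4  0.3]
[ 0.6226  0.3048 -0.0026] [-0.2  0.1 -0.8 -0.1 -0.4  0.5  0.2  0.6]
```

Request:
{"method": "move_arm", "body": {
  "commands": "-0.6 0 30 0 0 0 1;-0.6 0 60 0 0 0 1;-0.6 0 85 0 0 0 1;-0.6 0 104 0 0 0 1;-0.6 0 104 0 0 0 1"
}}

```text
t: 13.92
tcp_pos: [0.6215, 0.3047, 0.0251]
tool_rot: [0.737, 0.676, -0.001, -0.001]
force: [0.4, 0.8, 0.1]
finger_gap: 0.997
gripper_force: 0.0
```

Request:
{"method": "move_arm", "body": {
  "commands": "0 0 0 0 0 0 0.2;0 0 0 0 0 0 -0.1;0 0 0 0 0 0 -0.5;0 0 0 0 0 0 -1;0 0 0 0 0 0 -1",
  "grip_force": 40
}}

```text
t: 14.55
tcp_pos: [0.6227, 0.3052, 0.027]
tool_rot: [0.737, 0.676, 0.001, -0.0]
force: [0.1, -0.1, 4.3]
finger_gap: 0.313
gripper_force: 39.2
```

Run:
```python
from h import *
chain([((.6227,.3055,.026),85,0)])
```

```text
t 14.55 p [0.6227 0.3052 0.027 ] q [0.29 0.86 1.37 0.   0.9  0.38]
0 mm [ 0.3 -0.1  1. ] deg [ 0.05 -0.06  0.12]
```

Run:
```python
from h import *
chain([((.6227,.3055,.15),85,0),((.44,.22,.29),85,0),((.42,-.05,.3),80,0),((.48,-.27,.26),75,0),((.603,-.277,.18),75,0)])
```

```text
t 14.55 p [0.6227 0.3052 0.027 ] q [0.29 0.86 1.37 0.   0.9  0.38]
0 mm [ 4.00e-01  1.00e-01 -1.23e+02] deg [ 0.05 -0.06  0.12]
1 mm [-101.1 -174.6 -140. ] deg [0. 0. 0.]
2 mm [-270.7    3.6  -10. ] deg [0. 0. 5.]
3 mm [-206.2   97.3   40. ] deg [0. 0. 5.]
4 mm [ 25.1 120.6  80. ] deg [0. 0. 0.]
```

Request:
{"method": "move_arm", "body": {
  "commands": "0 0 -15 0 0 0 -1;0 0 -45 0 0 0 -1;0 0 -85 0 0 0 -1;0 0 -124 0 0 0 -1;0 0 -124 0 0 0 -1"
}}

```text
t: 15.18
tcp_pos: [0.6246, 0.3058, 0.1546]
tool_rot: [0.737, 0.676, 0.004, 0.001]
force: [0.0, -0.2, -0.2]
finger_gap: 0.307
gripper_force: 39.5
```

Request:
{"method": "move_arm", "body": {
  "commands": "-24 -44 -35 0 0 0 -1;-48 -87 -70 0 0 0 -1;-73 -131 -105 0 0 0 -1;-101 -175 -140 0 0 0 -1;-101 -175 -140 0 0 0 -1"
}}

```text
t: 15.8
tcp_pos: [0.4363, 0.2183, 0.2916]
tool_rot: [0.737, 0.676, 0.0, -0.0]
force: [0.2, 0.0, -0.8]
finger_gap: 0.31
gripper_force: 39.6
```

Request:
{"method": "move_arm", "body": {
  "commands": "-54 1 -2 0 0 1 -1;-108 2 -4 0 0 2 -1;-163 3 -6 0 0 3 -1;-217 4 -8 0 0 4 -1;-270 4 -10 0 0 5 -1"
}}

```text
t: 16.42
tcp_pos: [0.4204, -0.052, 0.2988]
tool_rot: [0.766, 0.643, -0.0, -0.001]
force: [0.7, -1.3, -0.8]
finger_gap: 0.312
gripper_force: 39.6
```

Request:
{"method": "move_arm", "body": {
  "commands": "-50 24 10 0 0 1 -1;-100 48 20 0 0 2 -1;-150 72 30 0 0 4 -1;-206 97 40 0 0 5 -1;-206 97 40 0 0 5 -1"
}}

```text
t: 17.05
tcp_pos: [0.4814, -0.2743, 0.2567]
tool_rot: [0.794, 0.608, -0.001, -0.001]
force: [0.7, 1.3, -0.4]
finger_gap: 0.31
gripper_force: 39.6
```

Run:
```python
from h import *
chain([((.603,-.277,.18),75,0)])
```

```text
t 17.05 p [ 0.4814 -0.2743  0.2567] q [-0.72  0.4   1.58 -0.    1.16 -0.45]
0 mm [ 29.2 118.3  76.5] deg [-0.13 -0.03 -0.15]
```

Request:
{"method": "move_arm", "body": {
  "commands": "6 30 20 0 0 0 -1;12 60 40 0 0 0 -1;19 90 58 0 0 0 -1;26 120 79 0 0 0 -1;26 120 79 0 0 0 -1"
}}

```text
t: 17.68
tcp_pos: [0.6034, -0.2734, 0.1768]
tool_rot: [0.792, 0.61, -0.001, -0.003]
force: [0.3, -0.2, -0.7]
finger_gap: 0.312
gripper_force: 39.6
```

Request:
{"method": "move_arm", "body": {
  "commands": "0 0 20 0 0 0 -1;0 0 40 0 0 0 -1;0 0 50 0 0 0 -1;0 0 50 0 0 0 -1;0 0 50 0 0 0 -1"
}}

```text
t: 18.3
tcp_pos: [0.6034, -0.2757, 0.1316]
tool_rot: [0.793, 0.61, 0.0, 0.0]
force: [1.1, -0.2, -0.3]
finger_gap: 0.314
gripper_force: 39.7
```

Run:
```python
from h import *
from station import snapshot
d={n:snapshot(n) for n in ("wrist","scene","side")};pickle.dump(d,open("s7.pkl","wb"))
chain([((.603,-.277,.13),75,0)])
W,S,I=d["wrist"],d["scene"],d["side"]
for s in (W,S,I): print(proj(s,[[.603,-.277,.03],[.603,-.277,.065],[.603,-.277,.103],[.603,-.277,.187]]).round(0).tolist())
c=[proj(s,[.603,-.277,.1])[0].astype(int) for s in (W,S,I)]
f=lambda s,c,w,h,k:tile(s["image"][:,:,::-1],int(np.clip(c[0]-w//2,0,560-w)),int(np.clip(c[1]-h//2,0,420-h)),w,h,k)
print(c)
cv2.imwrite("pics/G.png",np.hstack([np.vstack([f(S,c[1],80,60,5),f(I,c[2],80,60,5)]),f(W,c[0],130,200,3)]))
```

```text
t 18.45 p [ 0.6035 -0.2758  0.1317] q [-0.6   0.69  1.41  0.    1.03 -0.34]
0 mm [-1.3 -0.2  1.7] deg [0.05 0.01 0.12]
[[282.0, 213.0], [282.0, 228.0], [282.0, 249.0], [283.0, 347.0]]
[[161.0, 217.0], [158.0, 207.0], [156.0, 196.0], [149.0, 169.0]]
[[282.0, 157.0], [282.0, 147.0], [282.0, 136.0], [282.0, 111.0]]
[array([281, 247]), array([155, 196]), array([281, 137])]
```

View pics/G.png

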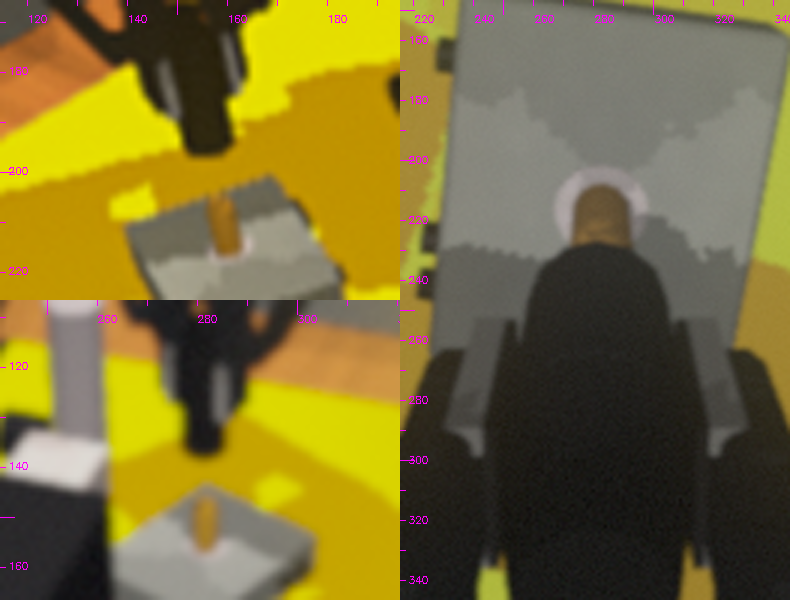

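In the wrist view the spigot is centred at u≈283 and the antenna's mouth apex at about (282,228). In the scene and side views the antenna hangs above the spigot, offset by no more than a few mm. I'll measure the residual offsets at sub-pixel level along the axis.

Run:
```python
from h import *
d=pickle.load(open("s7.pkl","rb"))
def rowsc(im,r0,r1,c0,c1,w):   # w: per-pixel weight 0..1 -> centroid per row
    out=[]
    for r in range(r0,r1):
        x=np.arange(c0,c1);ww=w[r,c0:c1]
        if ww.sum()>.5: out.append((r,(ww*x).sum()/ww.sum(),ww.sum()))
    return np.array(out)
P=np.array([.6035,-.2758])
for n,an,sp in (("scene",(183,196,146,167),(205,215,152,168)),("side",(127,136,272,292),(146,155,274,290))):
    s=d[n];im=s["image"].astype(float)
    dk=np.clip((110-im[...,0])/80,0,1); og=np.clip(((im[...,0]-im[...,2])-35)/60,0,1)
    A=rowsc(im,*an,dk);B=rowsc(im,*sp,og)
    z=np.linspace(.02,.2,400);q=proj(s,np.c_[np.full(400,.603),np.full(400,-.277),z])
    ax=lambda v:np.interp(v,q[::-1,1],q[::-1,0])
    print(n,"ant res",(A[:,1]-ax(A[:,0])).round(2),A[:,2].round(1)); print("  sp res",(B[:,1]-ax(B[:,0])).round(2),B[:,2].round(1))
W=d["wrist"];im=W["image"].astype(float)
rows=lambda r,c0,c1:im[r,c0:c1].sum(1)
og=np.clip(((im[...,0]-im[...,2])-25)/40,0,1);B=rowsc(im,210,227,265,303,og);print("wrist sp",B[:,1].round(2),B[:,2].round(1))
dk=np.clip((150-im.sum(2))/100,0,1);A=rowsc(im,228,250,256,309,dk);print("wrist ant",A[:,1].round(2),A[:,2].round(1))
print(proj(W,[[.603,-.277,.03],[.603,-.277,.065],[.6035,-.2758,.1047],[.6045,-.2758,.1047]]).round(2).tolist())
q=proj(W,RINGS+[.6035,-.2758,.1047]);print("ant rim apex v",q[:,1].min())
a=a_;q=proj(W,np.c_[.603+.008*np.cos(a),-.277+.008*np.sin(a),0*a+.03]);print("foot apex v, u",q[:,1].min(),q[:,0].min(),q[:,0].max())
```

```text
scene ant res [ 1.63  1.24  0.28 -0.22 -0.04  1.11  1.08  1.09  1.04  0.98  1.07  0.83
  0.31] [10.8 10.4  9.5  9.3  8.8  7.4  7.7  7.8  7.8  7.5  7.5  7.4  6.4]
  sp res [-1.89 -1.32  0.23  0.3   0.21  0.16  0.11  0.11  0.14  0.1 ] [8.9 7.8 5.8 5.9 5.8 5.8 5.5 5.6 5.6 5.4]
side ant res [-0.61 -0.89 -1.31 -1.23 -0.93 -0.7  -0.65 -0.67 -0.7 ] [7.2 5.8 5.  5.  5.6 6.1 6.3 6.4 6.3]
  sp res [-1.53 -2.79 -2.33 -0.77 -0.31 -0.31 -0.31 -0.28 -0.25] [9.4 7.5 6.4 5.2 4.8 4.8 4.7 4.6 4.2]
wrist sp [282.46 282.3  282.14 282.2  282.14 282.1  281.96 282.   282.11 282.15
 282.09 281.93 281.67 281.4  281.4  281.41 281.57] [ 4.3  5.6  6.5  7.4  7.8  8.5  8.8  8.9  9.1  9.6 10.9 12.  12.4 12.2
 12.2 13.1 14.1]
wrist ant [281.39 282.24 281.4  281.7  281.52 281.44 281.45 281.43 281.28 281.24
 281.33 281.39 281.66 281.85 281.59 281.41 281.53 281.91 281.72 282.21
 281.31] [ 1.3  2.8  3.6  4.1  4.9  5.2  6.3  7.2  8.4  8.5  9.   9.7 10.6 11.3
 12.  11.7 12.7 13.4 14.2 14.5 14.9]
[[281.51, 213.23], [281.62, 227.59], [282.08, 248.19], [283.68, 247.8]]
ant rim apex v 226.40058415488105
foot apex v, u 204.05569726747004 271.96931426677065 291.0340511303118
```

The antenna mask came out narrower than its true width (7.5 px against an expected 10), so it is biased by shading. I'll redo it against the yellow background.

Run:
```python
from h import *
d=pickle.load(open("s7.pkl","rb"))
for n,rows,c0,c1 in (("scene",range(188,197),144,170),("side",range(128,138),270,294)):
    s=d[n];im=s["image"].astype(float)
    q=proj(s,np.c_[np.full(400,.603),np.full(400,-.277),np.linspace(.02,.2,400)])
    for r in rows:
        g=im[r,c0:c1,0]-im[r,c0:c1,2]  # yellow bg high
        bl,br=np.median(g[:5]),np.median(g[-5:])
        lo=np.percentile(g,10)
        m=len(g)//2; L=g[:m];Rr=g[m:]
        def cross(v,h): 
            for i in range(m,0,-1):
                if v[i]<h<=v[i-1]: return i-(h-v[i])/(v[i-1]-v[i])
            return np.nan
        xl=c0+cross(g,(bl+lo)/2); gr=g[::-1]; xr=c1-1-cross(gr,(br+lo)/2)
        print(n,r,round(xl,2),round(xr,2),"w",round(xr-xl,2),"res",round((xl+xr)/2-np.interp(r,q[::-1,1],q[::-1,0]),2))
```

```text
scene 188 147.23 160.15 w 12.93 res -0.13
scene 189 147.87 160.38 w 12.51 res 0.07
scene 190 149.36 160.58 w 11.22 res 0.68
scene 191 150.23 160.73 w 10.5 res 0.96
scene 192 150.55 160.9 w 10.36 res 0.96
scene 193 150.84 161.23 w 10.38 res 1.04
scene 194 150.99 161.27 w 10.27 res 0.9
scene 195 151.3 160.5 w 9.19 res 0.43
scene 196 151.68 159.53 w 7.84 res -0.1
side 128 276.91 288.3 w 11.39 res 0.63
side 129 277.26 287.57 w 10.31 res 0.44
side 130 277.41 287.03 w 9.61 res 0.25
side 131 277.42 286.18 w 8.76 res -0.17
side 132 277.46 285.52 w 8.06 res -0.48
side 133 277.39 285.24 w 7.85 res -0.65
side 134 277.29 285.21 w 7.92 res -0.71
side 135 277.31 285.04 w 7.73 res -0.79
side 136 277.57 284.92 w 7.35 res -0.72
side 137 278.06 284.6 w 6.54 res -0.63
```

Run:
```python
from h import *
d=pickle.load(open("s7.pkl","rb"));d0=pickle.load(open("s0.pkl","rb"))
for r in (134,136): print(d["side"]["image"][r,272:294].tolist())
print("before",d0["side"]["image"][134,272:294:3].tolist())
print(d["scene"]["image"][192,146:166].tolist())
```

```text
[[219, 213, 0], [216, 209, 0], [215, 206, 0], [206, 196, 0], [182, 170, 0], [133, 119, 0], [73, 61, 13], [36, 31, 24], [26, 24, 22], [27, 26, 24], [28, 27, 27], [29, 27, 25], [45, 36, 26], [96, 76, 9], [150, 121, 0], [182, 150, 0], [194, 161, 0], [197, 164, 0], [197, 164, 0], [198, 165, 0], [197, 165, 0], [197, 165, 0]]
[[204, 182, 0], [201, 175, 0], [199, 169, 0], [194, 163, 0], [177, 147, 0], [142, 114, 0], [91, 70, 9], [53, 42, 24], [36, 32, 25], [33, 29, 28], [34, 30, 28], [39, 35, 25], [63, 49, 19], [113, 89, 3], [160, 129, 0], [185, 153, 0], [195, 163, 0], [197, 164, 0], [197, 164, 0], [197, 164, 0], [197, 164, 0], [197, 164, 0]]
before [[214, 210, 0], [213, 210, 0], [214, 210, 0], [213, 210, 0], [213, 209, 0], [213, 210, 0], [213, 210, 0], [213, 209, 0]]
[[230, 222, 0], [230, 222, 0], [233, 226, 0], [233, 223, 0], [189, 179, 0], [90, 82, 9], [39, 32, 15], [44, 36, 14], [46, 38, 15], [47, 40, 16], [47, 39, 16], [46, 40, 15], [45, 38, 15], [43, 36, 16], [54, 47, 18], [124, 108, 6], [207, 186, 0], [215, 188, 0], [195, 155, 0], [190, 145, 0]]
```

Three views agree that the antenna is about +3.2 mm in y and +0.35 mm in x from the spigot axis. I'll correct that, lower to just above the spigot and measure again.

Request:
{"method": "move_arm", "body": {
  "commands": "-1 0.2 5 0 0 0 -1;-2 0.3 12 0 0 0 -1;-3.2 0.5 20 0 0 0 -1;-3.2 0.5 30 0 0 0 -1;-3.2 0.5 30 0 0 0 -1"
}}

```text
t: 19.08
tcp_pos: [0.6019, -0.2781, 0.0991]
tool_rot: [0.793, 0.61, -0.001, -0.002]
force: [0.1, -0.0, -1.0]
finger_gap: 0.31
gripper_force: 39.7
```

Run:
```python
from h import *
from station import snapshot
d={n:snapshot(n) for n in ("wrist","scene","side")};pickle.dump(d,open("s8.pkl","wb"))
chain([((.6032,-.2790,.1),75,0)])
def edges(g,c0):
    m=len(g)//2;bl,br=np.median(g[:4]),np.median(g[-4:]);lo=np.percentile(g,10)
    def cr(v,h):
        for i in range(m,0,-1):
            if v[i]<h<=v[i-1]: return i-(h-v[i])/(v[i-1]-v[i])
        return np.nan
    return c0+cr(g,(bl+lo)/2),c0+len(g)-1-cr(g[::-1],(br+lo)/2)
for n,cz in (("scene",(.073,.095)),("side",(.073,.095))):
    s=d[n];im=s["image"].astype(float)
    q=proj(s,np.c_[np.full(400,.603),np.full(400,-.277),np.linspace(.02,.2,400)])
    ax=lambda r:np.interp(r,q[::-1,1],q[::-1,0])
    v=proj(s,[[.603,-.277,z] for z in (.095,.075)])[:,1]
    for r in range(int(v[0])-2,int(v[1])+3):
        c0=int(ax(r))-12;g=im[r,c0:c0+25,0]-im[r,c0:c0+25,2];a,b=edges(g,c0);print(n,r,"w",round(b-a,2),"res",round((a+b)/2-ax(r),2))
    og=np.clip(((im[...,0]-im[...,2])-35)/60,0,1);v=proj(s,[[.603,-.277,z] for z in (.065,.03)])[:,1]
    for r in range(int(v[0]),int(v[1])+1):
        c0=int(ax(r))-7;x=np.arange(c0,c0+15);w=og[r,c0:c0+15];print("  sp",r,"w",w.sum().round(1),"res",round((w*x).sum()/max(w.sum(),.1)-ax(r),2))
```

```text
t 19.225 p [ 0.6028 -0.2787  0.1007] q [-0.6   0.73  1.43  0.    0.98 -0.34]
0 mm [-0.2  0.4  0.7] deg [-0.03 -0.02  0.12]
scene 195 w 15.77 res -1.35
scene 196 w 15.13 res -1.34
scene 197 w 14.29 res -0.97
scene 198 w 13.03 res -0.33
scene 199 w 12.09 res 0.27
scene 200 w 10.73 res 0.82
scene 201 w 10.04 res 0.68
scene 202 w 9.07 res 0.12
scene 203 w nan res nan
scene 204 w nan res nan
scene 205 w 11.45 res 1.28
  sp 206 w 6.3 res -2.6
  sp 207 w 5.8 res -0.72
  sp 208 w 5.4 res 0.09
  sp 209 w 5.5 res 0.05
  sp 210 w 5.5 res 0.05
  sp 211 w 5.4 res 0.12
  sp 212 w 5.6 res 0.14
  sp 213 w 5.6 res 0.14
  sp 214 w 5.4 res 0.09
  sp 215 w 5.0 res 0.06
  sp 216 w 4.0 res -0.23
side 136 w 13.81 res 0.6
side 137 w 11.53 res 1.05
side 138 w 10.39 res 0.8
side 139 w 9.48 res 0.47
side 140 w 8.68 res 0.14
side 141 w 8.19 res -0.11
side 142 w 8.01 res -0.24
side 143 w 8.04 res -0.24
side 144 w 8.09 res -0.13
side 145 w 9.14 res 0.27
side 146 w 11.92 res 0.85
  sp 147 w 5.2 res -4.37
  sp 148 w 5.6 res -2.67
  sp 149 w 4.4 res -0.84
  sp 150 w 4.0 res -0.29
  sp 151 w 4.0 res -0.26
  sp 152 w 4.1 res -0.31
  sp 153 w 4.3 res -0.31
  sp 154 w 4.3 res -0.28
  sp 155 w 3.6 res -0.32
  sp 156 w 2.6 res -0.41
```

Run:
```python
from h import *
d=pickle.load(open("s8.pkl","rb"));s=d["scene"];im=s["image"].astype(int)
q=proj(s,np.c_[np.full(400,.603),np.full(400,-.277),np.linspace(.02,.2,400)])
for r in range(198,206): print(r,round(np.interp(r,q[::-1,1],q[::-1,0]),2),im[r,145:170].max(1).tolist())
W=d["wrist"];im=W["image"].astype(int)
for v in range(205,234,1): print(v,im[v,262:302:2,0].tolist(),(im[v,282]).tolist())
X=np.load("X.npy");p=(W["pose"]@np.linalg.inv(X))[:3,3];print(p)
q=proj(W,RINGS+[p[0],p[1],p[2]-.027]);print("ant apex v",q[:,1].min())
for y in (-.277,-.279,-.281):
    q=proj(W,np.c_[.603+.008*np.cos(a_),y+.008*np.sin(a_),0*a_+.03]);print(y,q[:,1].min())
```

```text
198 156.18 [191, 194, 187, 168, 148, 131, 115, 95, 67, 46, 47, 48, 46, 48, 46, 44, 44, 90, 166, 193, 194, 191, 193, 193, 191]
199 156.42 [190, 192, 193, 191, 187, 175, 147, 97, 56, 44, 46, 46, 47, 47, 46, 46, 44, 68, 138, 188, 195, 194, 191, 190, 191]
200 156.65 [191, 192, 192, 194, 194, 194, 183, 132, 62, 42, 45, 47, 47, 46, 46, 45, 44, 60, 126, 188, 195, 192, 185, 173, 178]
201 156.89 [191, 191, 191, 192, 193, 195, 195, 163, 80, 41, 44, 47, 48, 48, 48, 45, 44, 55, 112, 178, 178, 174, 157, 133, 145]
202 157.13 [192, 191, 192, 192, 191, 193, 197, 181, 97, 41, 46, 46, 47, 48, 48, 47, 44, 48, 91, 145, 138, 132, 120, 106, 113]
203 157.37 [195, 191, 192, 191, 191, 192, 196, 187, 116, 51, 44, 46, 48, 47, 46, 47, 45, 49, 74, 106, 109, 107, 105, 103, 103]
204 157.6 [204, 192, 191, 192, 193, 193, 197, 192, 146, 72, 43, 45, 46, 46, 46, 47, 49, 65, 86, 102, 104, 104, 105, 105, 104]
205 157.84 [215, 197, 191, 193, 193, 191, 194, 192, 163, 93, 55, 51, 56, 58, 62, 61, 63, 87, 100, 107, 107, 105, 104, 104, 103]
205 [124, 121, 122, 121, 122, 122, 123, 123, 122, 124, 123, 122, 125, 123, 123, 122, 12
[... 2678 characters left out ...]
, 85, 112, 121, 121] [53, 51, 45]
229 [137, 135, 143, 167, 141, 111, 78, 52, 48, 48, 45, 47, 48, 58, 61, 67, 84, 112, 122, 122] [45, 44, 41]
230 [136, 133, 141, 152, 104, 66, 52, 48, 47, 46, 45, 43, 46, 44, 49, 53, 78, 114, 120, 122] [45, 45, 41]
231 [133, 135, 135, 125, 72, 47, 44, 43, 46, 45, 47, 45, 44, 48, 46, 46, 65, 108, 124, 122] [47, 46, 41]
232 [135, 136, 121, 86, 50, 46, 44, 43, 49, 44, 44, 43, 46, 44, 45, 43, 53, 95, 120, 121] [44, 43, 40]
233 [137, 128, 97, 57, 45, 47, 43, 45, 45, 43, 48, 47, 47, 46, 44, 45, 47, 72, 107, 118] [48, 46, 43]
[ 0.60223096 -0.27743937  0.09921171]
ant apex v 225.1215745584357
-0.277 212.6463282139735
-0.279 215.17876276658734
-0.281 217.69839949205613
```

The residuals match the arm's settling motion. At the settled pose the offset is about 0.5 mm, well within the 1.5 mm clearance. I'll lower slowly and watch the forces.

Request:
{"method": "move_arm", "body": {
  "commands": "-0.5 0 0 0 0 0 -1;-0.5 0 3 0 0 0 -1;-0.5 0 6 0 0 0 -1;-0.5 0 9 0 0 0 -1;-0.5 0 12 0 0 0 -1"
}}

```text
t: 19.85
tcp_pos: [0.6025, -0.2791, 0.0884]
tool_rot: [0.793, 0.61, -0.0, -0.001]
force: [-0.2, 0.7, -0.2]
finger_gap: 0.314
gripper_force: 39.7
```

Request:
{"method": "move_arm", "body": {
  "commands": "0 0 2 0 0 0 -1;0 0 4 0 0 0 -1;0 0 6 0 0 0 -1;0 0 8 0 0 0 -1;0 0 8 0 0 0 -1"
}}

```text
t: 20.48
tcp_pos: [0.6025, -0.279, 0.0804]
tool_rot: [0.793, 0.61, -0.0, -0.001]
force: [-0.5, -0.3, -0.0]
finger_gap: 0.314
gripper_force: 39.6
```

The mouth is over the spigot without any contact force. I'll continue down.

Request:
{"method": "move_arm", "body": {
  "commands": "0 0 4 0 0 0 -1;0 0 8 0 0 0 -1;0 0 12 0 0 0 -1;0 0 16 0 0 0 -1;0 0 19 0 0 0 -1"
}}

```text
t: 21.1
tcp_pos: [0.6025, -0.2791, 0.0613]
tool_rot: [0.793, 0.61, -0.0, -0.0]
force: [-0.5, -0.2, -0.2]
finger_gap: 0.31
gripper_force: 39.7
```

Request:
{"method": "move_arm", "body": {
  "commands": "0 0 1 0 0 0 -1;0 0 2 0 0 0 -1;0 0 3 0 0 0 -1;0 0 4 0 0 0 -1;0 0 4 0 0 0 -1"
}}

```text
t: 21.72
tcp_pos: [0.6025, -0.2791, 0.0576]
tool_rot: [0.793, 0.61, -0.0, -0.0]
force: [0.2, -0.1, -0.5]
finger_gap: 0.31
gripper_force: 39.7
```

Request:
{"method": "move_arm", "body": {
  "commands": "0 0 0.5 0 0 0 -1;0 0 1 0 0 0 -1;0 0 1.5 0 0 0 -1;0 0 1.5 0 0 0 -1;0 0 1.5 0 0 0 -1"
}}

```text
t: 22.35
tcp_pos: [0.6027, -0.2792, 0.0569]
tool_rot: [0.793, 0.61, -0.0, -0.0]
force: [-1.2, 1.5, 5.9]
finger_gap: 0.311
gripper_force: 39.3
```

The stop came at TCP z 0.0569, 27 mm above the box top as expected for fully home. I'll press a little more to confirm, then release.

Request:
{"method": "move_arm", "body": {
  "commands": "0 0 0.4 0 0 0 -1;0 0 0.8 0 0 0 -1;0 0 0.8 0 0 0 -1;0 0 0.8 0 0 0 -1;0 0 0.8 0 0 0 -1"
}}

```text
t: 22.98
tcp_pos: [0.6028, -0.2793, 0.0569]
tool_rot: [0.793, 0.61, -0.0, 0.0]
force: [-1.9, 0.5, 8.4]
finger_gap: 0.312
gripper_force: 39.3
```

Request:
{"method": "move_arm", "body": {
  "commands": "0 0 -0.5 0 0 0 -0.3;0 0 -0.5 0 0 0 0;0 0 -0.5 0 0 0 0.5;0 0 -0.5 0 0 0 1;0 0 -0.5 0 0 0 1"
}}

```text
t: 23.6
tcp_pos: [0.6025, -0.2791, 0.0557]
tool_rot: [0.793, 0.61, -0.0, -0.0]
force: [-0.2, -0.1, -0.1]
finger_gap: 0.998
gripper_force: 0.0
```

Request:
{"method": "move_arm", "body": {
  "commands": "0 0 -20 0 0 0 1;0 0 -50 0 0 0 1;0 0 -85 0 0 0 1;0 0 -130 0 0 0 1;0 0 -160 0 0 0 1"
}}

```text
t: 24.22
tcp_pos: [0.6035, -0.2797, 0.2201]
tool_rot: [0.793, 0.61, 0.001, 0.002]
force: [0.3, -0.1, -0.0]
finger_gap: 0.995
gripper_force: 0.0
```

Run:
```python
from h import *
from station import snapshot
d={n:snapshot(n) for n in ("scene","side")};pickle.dump(d,open("s9.pkl","wb"));d0=pickle.load(open("s0.pkl","rb"))
chain([])
# model-vs-image: antenna home at spigot
for n in d:
    s=d[n];e=ext(s,(.603,-.2775),.03);im=s["image"].astype(int).max(2);x0,x1,y0,y1=(e+[-8,8,-8,8]).astype(int)
    m=(im[y0:y1,x0:x1]<75).astype(np.uint8);k,l,stt,c=cv2.connectedComponentsWithStats(m);i=1+stt[1:,4].argmax()
    print(n,"pred ext",e.round(1),"blob",stt[i]+[x0,y0,0,0,0])
def f(s,c,w,h,k):return tile(s["image"][:,:,::-1],int(c[0]-w//2),int(c[1]-h//2),w,h,k)
c=lambda s,p:proj(s,p)[0]
cv2.imwrite("pics/H.png",np.vstack([np.hstack([f(d[n],c(d[n],[.603,-.277,.07]),80,60,5) for n in d]),np.hstack([f(d[n],c(d[n],[.6,.05,.03]),133,100,3) for n in d])]))
```

```text
t 24.325 p [ 0.6051 -0.2808  0.2222] q [-0.6   0.59  1.34  0.    1.2  -0.34]
scene pred ext [150.8 165.6 189.9 219.9] blob [153 190  13  28 242]
side pred ext [277.2 286.8 131.2 159.5] blob [279 133   7  25 160]Traceback (most recent call last):
  File "<stdin>", line 12, in <module>
    return _nx.concatenate(arrs, 0, dtype=dtype, casting=casting)
           ~~~~~~~~~~~~~~~^^^^^^^^^^^^^^^^^^^^^^^^^^^^^^^^^^^^^^^
ValueError: all the input array dimensions except for the concatenation axis must match exactly, but along dimension 1, the array at index 0 has size 800 and the array at index 1 has size 798
```

The antenna's blob matches the predicted home silhouette in both views: scene v 190-218 against 190-220, side v 133-158 against 131-159. Nothing is being touched, so I'm handing in.

Request:
{"method": "move_arm", "body": {
  "commands": "0 0 0 0 0 0 1;0 0 0 0 0 0 1;0 0 0 0 0 0 1;0 0 0 0 0 0 1;0 0 0 0 0 0 1"
}}

```text
t: 24.95
tcp_pos: [0.6026, -0.2791, 0.2154]
tool_rot: [0.793, 0.61, -0.0, -0.001]
force: [0.3, 1.2, 1.4]
finger_gap: 1.0
gripper_force: 0.0
```

```bash
python3 -c "
from station import ticket
print(ticket.sign_off())"
```

```text
the job is handed in; nothing more can be done
None
```

The board is flat on the stage, measured about 0.5 mm from centre and square to the stops; the antenna is fully home on the spigot, both are released, and the job was handed in at about 25 s (sign-off gave no verdict).

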